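# Fetch the carton out over the shelf rail and stow the small box in its place

## Robot

A 7-joint arm with a two-finger parallel gripper is mounted at the origin on a cart in front of the work surface, level with it; the furniture and walls round the work are solid. World frame = base frame: x ahead of the robot, y to its left, z up, the work surface at z = 0. Lengths are in mm, angles in rad, forces in N, time in s.
With the tool pointing down it reaches from about 425 to 875 mm from the base axis. Payload 4.7 kg.
Tool frame: the origin (TCP) lies at the very end of the fingers, on their centre line; the grasp point (between the pads) lies 19 mm behind it; z points along the fingers, y is the line along which they close (so a half turn about z gives the same grasp; the last joint's range is limited). The gripper opens to 87 mm and grips with 3 to 60 N. Pads are 19 mm wide; open, the fingers measure 117 mm over their backs; the gripper's body (75 mm by 190 mm) begins 51 mm behind the grasp point.
Start: joints at [-1.191, 0.321, -0.07, 1.45, 0.023, 1.371, -0.057], TCP at [232.531, 607.005, 222.587] pointing down, gripper open.
Joint ranges: [-2.86, 2.86], [-0.3, 2.09], [-1.38, 1.24], [0.06, 2.45], [-1.56, 4.7], [0.09, 2.05], [-2.69, 2.69]. Speed limits (rad/s): [2.57, 2.57, 3.14, 3.14, 3.14, 3.14, 3.14].

## Interface

Orientations are given as a unit quaternion [w, x, y, z].
In Python, from cell import * gives the robot as it stands.
- The arm moves only by the tool step_arm, never from a script. Its argument "steps" is a list of rows, each a list of 3 entries, a list of its own where there are three numbers: the shift along the tool's x, y, z each as a share of 1 m, from -1 to 1, then the turn, a rotation vector about the tool's x, y, z each as a share of 180 degrees, from -1 to 1, then the opening, from -1 (shut) to 1 (fully open), so that 0 is half open. In form: [[[dx, dy, dz], [ax, ay, az], claw], ...]. A call has exactly 10 rows; each row is the pose to reach, as a shift and turn from the pose commanded when the call began, along the tool's axes at that moment, turning the shorter way round; what a row does not reach only later rows make up. A row lasts 1/12 s, in which the tool goes at most 41.7 mm and 7.16 degrees, less where a joint would pass 70% of its speed; a pose out of reach is approached as far as the arm can. A call with a number of a shift or a turn outside -1 to 1 is refused whole. A call with a gripper value outside its range is refused whole. The fingers move at their own pace and stop on an object; "newtons" is the grip in N (left out, the last holds). Time passes only in rows, so rows that repeat a pose let the fingers close, or fill a call up. It gives the time, the measured TCP pose, the force, the opening and the grip force at its end, in the units of the state.
- sense(): the state, without advancing time (a new reading comes with each control period).
- snapshot(name): name is "scene" or "side" or "wrist"; returns a dict with "color" (420x560x3 uint8, red, green, blue), "depth" (420x560 float32, mm along the optical axis (not along the pixel's ray), 0 where there is no reading), "K" (3x3 intrinsics, pixels), "xyz" and "attitude" of the camera in the world; the wrist camera has in their place "hand_eye" (4x4, takes a point from camera to tool coordinates, whose origin is the TCP and whose axes are the flange's). Camera axes: x right, y down, z forward; pixel columns grow to the right and rows downward; lengths in mm; the calibration is good to about 2 mm. A picture is of the moment at which its call begins: read the wrist's pose just before it.
- sign_off(): hands the job in; it is judged then, once.
The state is a dict: "time_s": time; "joint_positions": joint angles; "dq": joint speeds; "joint_torque": joint torques, N m; "tcp_pos": TCP position; "orientation": TCP orientation; "wrist_force": force on the tool from outside, world axes, zero at the start; "ft_torque": the same for the moment, N m; "finger_gap": finger opening in mm; "gripper_force": force on a finger pad.
Only numpy, scipy, OpenCV 4.12 (cv2) and the standard library are available. Lean on these libraries where they do the work, as an engineer would, in place of code of your own. Each camera call takes 0.05 s, during which the arm holds its last target. There are 200 camera calls.

## Task

The tall carton on the rack's lower shelf is needed for cooking, and the small squat box standing on the worktop is to be stowed in its place. Lift the carton up over the front rail, staying under the shelf above, draw it forward over the rail and set it down gently, upright, on the chopping board. Then put the small box flat on the lower shelf behind the rail, where the carton stood; keep both upright all the way, do not knock them hard against the rack, and leave everything else on the rack as it stands.

Things in the scene. Friction and masses are not known exactly. Their poses are not given: they have to be found in the camera images.
- rack: Fixed two-tier rack, light wood boards in a chrome wire frame, 173 deep x 168 wide x 240 high (all sizes in mm). Origin: centre of its footprint at worktop level; x points from its front (robot side) to its back, y to its left, z up. Lower board: top at z = 25, x = -87 to +85. Uprights, 7 thick, at x = +20 and +79, y = +-80.5. End wires at y = +-80.5 are as high as the front rail.
- rack_rail (a point): Middle of the top of the rack's front rail (two wires, one above the other, 5 thick, along the rack's y): 27 mm above the lower board; the rail's inner face lies 2.5 behind this point. Seen from above, the lower shelf is open in a strip 68 deep from that face back to the upper board's front edge.
- rack_upper_edge (a point): Middle of the front edge of the rack's upper board, at its underside, 184 mm above the lower board. The board is 11 thick and runs back from here over the full width; a thin guard wire stands on its edges, 17 above its top.
- carton_mid (a point): Centre (half-way up) of the tall white and blue card carton, 51 x 82 x 139 mm high, about 250 g; solid up to 126 above its foot. Own x across the 51, y along the 82, z up. It stands on the lower board left or right of the middle (rack y about +-42), the 82 running front to back, front 1 to 9 behind the rail, back 14 to 24 under the upper board, headroom 45. Hold its two sides near its front.
- squat_box_mid (a point): Centre (half-way up) of the small squat dark card box, 60 x 67 x 76 mm high (solid up to 73), about 100 g, on the worktop. Own x across the 60, y along the 67, z up. On the shelf it fits behind the rail either way round; held near its front end, its 67 front to back and its front 4 behind the rail, it goes in over the rail with the gripper clear of the upper board.
- chopping_board: Fixed wooden chopping board lying flat on the worktop, 140 (x) x 202 (y) x 16 mm thick, dark strips at both ends. Origin: centre of its underside; its top is at z = 16.
- shaker_mid (a point): Centre of a glass shaker, 44 diameter x 90 mm high, on the lower board beside the carton, 84 from centre to centre (32 of gap beside the squat box when that stands in the carton's place). Leave it alone.
- jar_left_mid (a point): Centre of a spice jar, 46 diameter x 106 mm high, at the left of the back row of the lower board, its front about 15 or more behind the carton's back. Leave it alone.
- jar_middle_mid (a point): Centre of the middle jar of the back row, 44 diameter x 105 mm high. Leave it alone.
- jar_right_mid (a point): Centre of the right-hand jar of the back row, 45 diameter x 105 mm high. Leave it alone.
- cup_mid (a point): Centre of a small white cup, upside down on the upper board, 59 diameter x 52 mm high. Leave it alone.
- toothpicks_mid (a point): Centre of a little glass of toothpicks on the upper board, 37 diameter x 68 mm high. Leave it alone.
Things that resemble listed ones, but are neither listed nor needed, are in the scene too. Leave any red look-alike of the part that bears squat_box_mid alone.

How it is judged (in metres and radians):
On the way, in this order (a step that is already met when the one before it is completed fails the run):
1. the carton passes over the front rail, its foot above the rail (x of carton_mid in the frame of rack between -0.115 and -0.05 m and y of carton_mid in the frame of rack between -0.075 and 0.075 m and z of carton_mid in the frame of rack above 0.115 m), for 0.05 s.
2. the carton stands upright on the chopping board, let go (x of carton_mid in the frame of chopping_board between -0.06 and 0.06 m and y of carton_mid in the frame of chopping_board between -0.09 and 0.09 m and contact force between carton and chopping_board above 0.3 N and angle between carton_mid's own z axis and vertical below 0.08 rad and contact force between the fingers and carton below 0.05 N), for 0.2 s.
3. the squat box stands flat on the lower shelf behind the rail, let go (x of squat_box_mid in the frame of rack between -0.055 and 0.005 m and y of squat_box_mid in the frame of rack between -0.065 and 0.065 m and z of squat_box_mid in the frame of rack below 0.072 m and contact force between squat_box and rack above 0.2 N and angle between squat_box_mid's own z axis and vertical below 0.08 rad and contact force between the fingers and squat_box below 0.05 N), for 0.2 s.
At the end, for the whole second after the job is handed in: The carton stands upright (within 4.5 degrees) on the chopping board, its centre 10 mm or more inside the edges; the squat box stands flat (within 4.5 degrees) on the rack's lower board behind the rail, beside the shaker. Both are at rest and let go; all else on the rack is within 20 mm (all of step 2 and all of step 3 and linear speed of each of carton, squat_box below 0.02 m/s); the robot touches nothing.
It fails at once if something else on the rack was moved by more than 20 mm or tipped (distance of any of shaker_mid, jar_left_mid, jar_middle_mid, jar_right_mid, cup_mid, toothpicks_mid from where it was at the start of the episode above 0.02 m or angle between any of shaker_mid, jar_left_mid, jar_middle_mid, jar_right_mid, cup_mid, toothpicks_mid's own z axis and vertical above 0.3 rad).
It fails at once if the carton or the box was tipped more than 35 degrees (angle between any of carton_mid, squat_box_mid's own z axis and vertical above 0.6 rad).
It fails at once if the carton or the box was knocked or pressed against the rack with more than 25 N (contact force between any of carton, squat_box and rack above 25 N).
It fails at once if the carton or the box was dropped from more than about 3 cm ((contact force between carton and anything else below 0.01 N and height (world z) of carton_mid above 0.118 m) or (contact force between squat_box and anything else below 0.01 N and height (world z) of squat_box_mid above 0.085 m)).
It also fails if it takes over 64 s, if anything falls off the work surface, if the arm or the gripper's body presses on something with over 40 N, if the wrist force passes 120 N, or if a joint passes its speed limit or range.

## Working session

There is one attempt and no reset: what is moved stays moved. The work goes in short steps, Python scripts to look and compute and a tool call to move; the robot and the scene stay as the last step left them, time stands still between calls to the robot, and variables do not carry over. Pictures are saved under pics/ and viewed, at most 10 in all, crops included, and the job is handed in when it is done.

Besides the shell and the picture viewer there is one more tool, called after ">>>" as name([rows], argument=value, ...), one row to a line, values as JSON. step_arm: Moves the arm, as the interface text tells. Shift numbers are shares of 1 m and turn numbers shares of 180 degrees, none past 1 either way. Its arguments: {"type":"object","properties":{"steps":{"type":"array"},"newtons":{"type":"number"}},"required":["steps"]}

```bash
mkdir -p pics; cat > h.py <<'E'
from cell import *
import numpy as np, cv2
from scipy.spatial.transform import Rotation as R
def quat(q): return R.from_quat([q[1],q[2],q[3],q[0]])
def cloud(name):
    s=sense(); d=snapshot(name); K=np.array(d["K"]); Z=d["depth"].astype(float)
    v,u=np.mgrid[:Z.shape[0],:Z.shape[1]]
    P=np.stack([(u-K[0,2])/K[0,0]*Z,(v-K[1,2])/K[1,1]*Z,Z],-1)
    if name=="wrist":
        H=np.array(d["hand_eye"]); P=P@H[:3,:3].T+H[:3,3]
        P=P@quat(s["orientation"]).as_matrix().T+np.array(s["tcp_pos"])
    else:
        A=np.array(d["attitude"]); Rm=quat(A).as_matrix() if A.size==4 else A
        P=P@Rm.T+np.array(d["xyz"])
    P[Z==0]=np.nan
    return d["color"],P
E
python3 - <<'E'
from h import *
print(sense())
for n in("scene","side"):
    c,P=cloud(n); np.savez(n+".npz",c=c,P=P); cv2.imwrite(f"pics/{n}.png",cv2.resize(c[...,::-1],(800,600)))
    print(n,np.nanmin(P,(0,1)),np.nanmax(P,(0,1)))
E
```

```text
{'time_s': 0.0, 'joint_positions': array([-1.19089818,  0.32185614, -0.07007613,  1.45171766,  0.02260892,
        1.37076526, -0.05692655]), 'dq': array([-0.00025015, -0.00067583,  0.00157373, -0.00115025, -0.00202301,
       -0.00156121,  0.00026247]), 'joint_torque': array([ 1.41446471e-04, -4.91282523e+01, -4.03810563e-01, -3.12535608e+01,
       -6.40455913e-02,  4.35870280e-02,  1.48503505e-04]), 'tcp_pos': array([232.35464587, 606.4474905 , 221.41850536]), 'orientation': array([-1.23850269e-04,  1.81881661e-01,  9.83319939e-01, -9.71874090e-04]), 'wrist_force': array([ 0.54927755, -0.10765841,  0.21961059]), 'ft_torque': array([ 0.00527946, -0.02523052, -0.04072341]), 'gripper_force': 0.0, 'finger_gap': 86.96605848332707}
scene [ -78.58028773 -516.27739333 -916.63210211] [951.1896295  797.43815373 726.64070239]
side [ -81.10110294 -523.25801343 -910.62176698] [956.90793609 791.53342781 682.56521016]
```

View pics/scene.png

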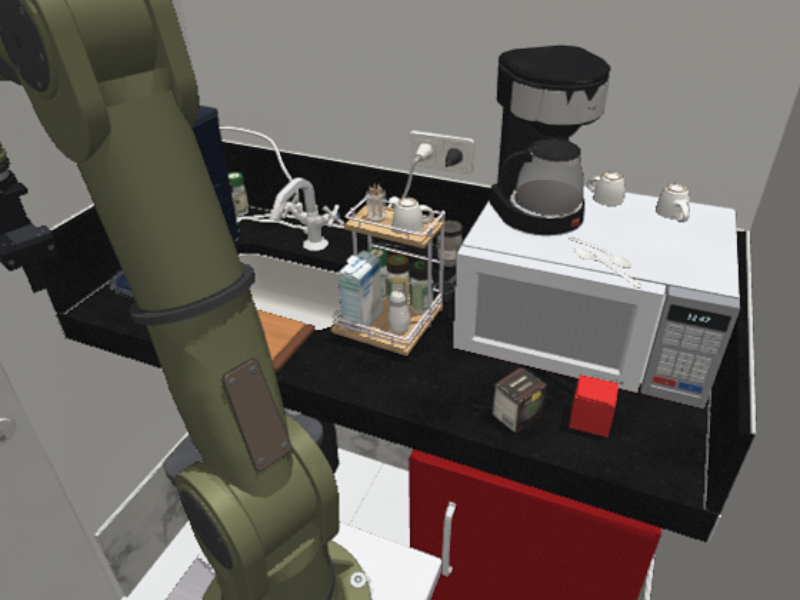

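View pics/side.png

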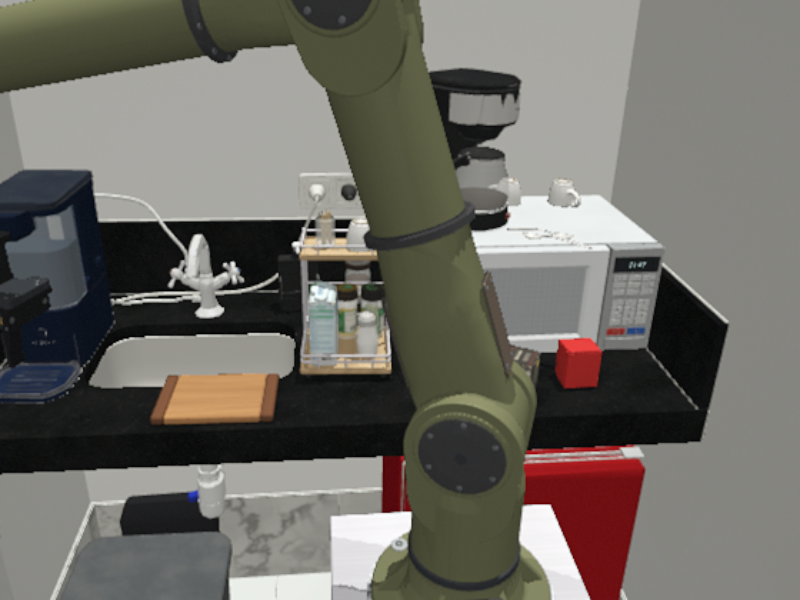

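The scene shows the carton at (360,285), the only white/blue carton, left on the shelf, with the shaker at (398,312). Box candidates are the dark squat box at (520,400) and the red look-alike at (595,405), which I leave alone. The board is at (215,398) in the side view.

```bash
python3 - <<'E'
from h import *
S={n:np.load(n+".npz") for n in("scene","side")}
def sel(n,box,z0,z1,col=None):
    c,P=S[n]["c"],S[n]["P"]; x0,y0,x1,y1=[int(b*.7) for b in box]
    p=P[y0:y1,x0:x1].reshape(-1,3); k=c[y0:y1,x0:x1].reshape(-1,3).astype(int)
    m=(p[:,2]>z0)&(p[:,2]<z1)
    if col=="wood": m&=(k[:,0]>k[:,2]+50)
    return p[m],k[m]
def rect(t,p):
    r=cv2.minAreaRect(p[:,:2].astype(np.float32)); print(t,len(p),"z",np.percentile(p[:,2],[5,50,95]).round(1),"c",np.round(r[0],1),np.round(r[1],1),round(r[2],2)); return r
rect("board",sel("side",(140,360,300,430),8,22)[0])
for n,b in(("scene",(480,360,555,440)),):
    rect("box all",sel(n,b,8,90)[0]); rect("box top",sel(n,b,71,85)[0])
rect("red top",sel("scene",(565,370,625,440),60,90)[0])
for n,b in(("scene",(320,180,455,360)),("side",(295,230,365,380))):
    rect(n+" upper",sel(n,b,200,225,"wood")[0]); rect(n+" lower",sel(n,b,15,32,"wood")[0])
for n,b in(("scene",(338,245,388,325)),("side",(305,280,340,360))):
    rect(n+" carton all",sel(n,b,60,140)[0]); rect(n+" carton top",sel(n,b,146,172)[0])
p=sel("scene",(385,285,412,335),50,130)[0]; rect("shaker",p)
E
```

```text
board 2696 z [12.4 17.8 20.3] c [450.9 346.9] [201.6 145.1] 88.7
box all 1320 z [14.9 54.5 76.2] c [ 485.  -177.1] [162.6  99.1] 2.76
box top 463 z [71.8 74.4 77.2] c [ 448.1 -187.1] [57.5 66.3] 60.27
red top 585 z [62.7 73.8 77. ] c [ 482.  -305.9] [60.8 64.8] 2.21
scene upper 422 z [217.5 219.4 221.1] c [633.5 117.6] [167.  100.6] 87.07
scene lower 306 z [21.9 24.4 26.8] c [726.6 176.9] [510.4 214.8] 22.89
side upper 284 z [216.5 222.2 224.1] c [625.2 140. ] [115.3  93.9] 84.14
side lower 302 z [19.2 26.3 29.2] c [577.4 142.5] [114.3 148.3] 85.87
scene carton all 899 z [ 65.  106.3 135.5] c [599.9 166.8] [167.9  63.5] 7.02
scene carton top 372 z [147.8 155.9 161.8] c [569.5 169.9] [65.3 95.7] 86.47
side carton all 679 z [ 64.5 103.5 135.1] c [677.5 164.4] [ 64.7 322.5] 88.54
side carton top 320 z [147.9 157.2 164.7] c [568.3 166.8] [ 59.5 100.2] 88.7
shaker 422 z [ 53.1  76.5 112.5] c [584.6  94.5] [142.7  52.2] 24.34
```

```bash
python3 - <<'E'
from h import *
c=cv2.imread("pics/scene.png")
d=np.load("scene.npz")["c"][...,::-1]
a=cv2.resize(d[120:260,225:325],(400,560),interpolation=2); b=cv2.resize(d[250:315,335:445],(400,236),interpolation=2)
o=np.zeros((560,800,3),np.uint8); o[:,:400]=a;o[:236,400:]=b; cv2.imwrite("pics/crop1.png",o)
E
```

```text
(no output)
```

View pics/crop1.png

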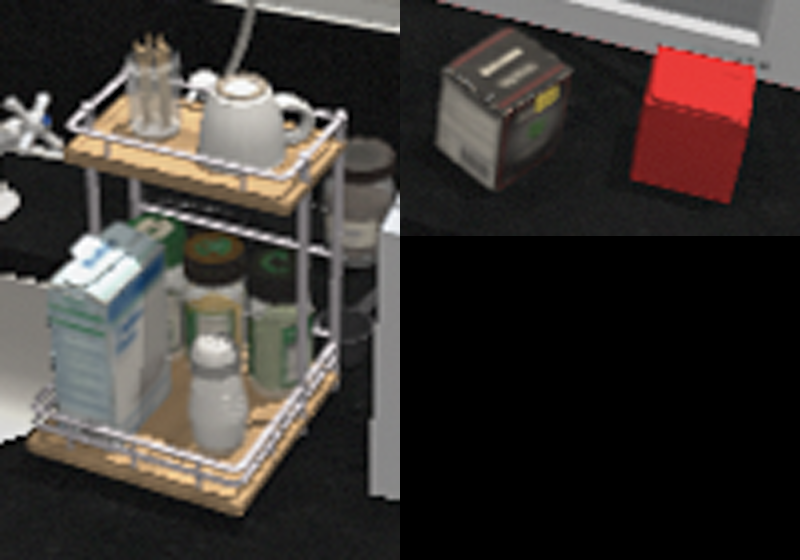

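The crop confirms the choice: the dark printed box at left (505,110) is the squat box, the red cube (695,125) is the look-alike, the carton is at (110,330), and the shaker stands beside it at (218,400).

```bash
cat >> h.py <<'E'
def delta(t,a):
    s=sense(); R0=quat(s["orientation"]); a=np.radians(a)
    y=np.array([np.cos(a),np.sin(a),0]); z=np.array([0,0,-1.]); R1=R.from_matrix(np.stack([np.cross(y,z),y,z],1))
    print("shift",(R0.inv().apply(np.array(t)-s["tcp_pos"])/1000).round(4),"turn",((R0.inv()*R1).as_rotvec()/np.pi).round(4))
def st():
    s=sense(); print(s["time_s"],s["tcp_pos"].round(1),"yaw",np.degrees(np.arctan2(*quat(s["orientation"]).apply([0,1,0])[1::-1])).round(2),"gap",round(s["finger_gap"],1),s["wrist_force"].round(1),round(s["gripper_force"],1))
E
python3 - <<'E'
from h import *
delta([420,150,260],87)
E
```

```text
shift [-0.3385 -0.3592 -0.0378] turn [-0.0006 -0.0001 -0.0998]
```

>>> step_arm([
  [[-0.3385,-0.3592,-0.038],[0,0,-0.1],0.5],
  [[-0.3385,-0.3592,-0.038],[0,0,-0.1],0.5],
  [[-0.3385,-0.3592,-0.038],[0,0,-0.1],0.5],
  [[-0.3385,-0.3592,-0.038],[0,0,-0.1],0.5],
  [[-0.3385,-0.3592,-0.038],[0,0,-0.1],0.5],
  [[-0.3385,-0.3592,-0.038],[0,0,-0.1],0.5],
  [[-0.3385,-0.3592,-0.038],[0,0,-0.1],0.5],
  [[-0.3385,-0.3592,-0.038],[0,0,-0.1],0.5],
  [[-0.3385,-0.3592,-0.038],[0,0,-0.1],0.5],
  [[-0.3385,-0.3592,-0.038],[0,0,-0.1],0.5],
])

```text
time_s: 0.93
tcp_pos: [390.6, 220.6, 254.5]
orientation: [-0.0, 0.026, 1.0, 0.0]
wrist_force: [1.5, -0.0, 1.0]
finger_gap: 65.1
gripper_force: 0.0
```

```bash
python3 - <<'E'
from h import *
st(); delta([420,150,260],87)
E
```

```text
0.9333 [390.6 220.6 254.5] yaw 87.05 gap 65.1 [ 1.5 -0.   1. ] 0.0
shift [-0.033  -0.069  -0.0055] turn [ 0.0001 -0.0001  0.0003]
```

>>> step_arm([
  [[-0.033,-0.069,-0.006],[0,0,0],0.5],
  [[-0.033,-0.069,-0.006],[0,0,0],0.5],
  [[-0.033,-0.069,-0.006],[0,0,0],0.5],
  [[-0.033,-0.069,-0.006],[0,0,0],0.5],
  [[-0.033,-0.069,-0.006],[0,0,0],0.5],
  [[-0.033,-0.069,-0.006],[0,0,0],0.5],
  [[-0.033,-0.069,-0.006],[0,0,0],0.5],
  [[-0.033,-0.069,-0.006],[0,0,0],0.5],
  [[-0.033,-0.069,-0.006],[0,0,0],0.5],
  [[-0.033,-0.069,-0.006],[0,0,0],0.5],
])

```text
time_s: 1.77
tcp_pos: [419.7, 152.6, 260.5]
orientation: [-0.0, 0.025, 1.0, -0.0]
wrist_force: [0.2, 0.8, -0.8]
finger_gap: 65.5
gripper_force: 0.0
```

```bash
python3 - <<'E'
from h import *
st(); c,P=cloud("wrist"); np.savez("w1.npz",c=c,P=P)
im=cv2.resize(c[...,::-1],(800,600)); cv2.imwrite("pics/w1.png",im)
E
```

```text
1.7667 [419.7 152.6 260.5] yaw 87.1 gap 65.5 [ 0.2  0.8 -0.8] 0.0
```

View pics/w1.png

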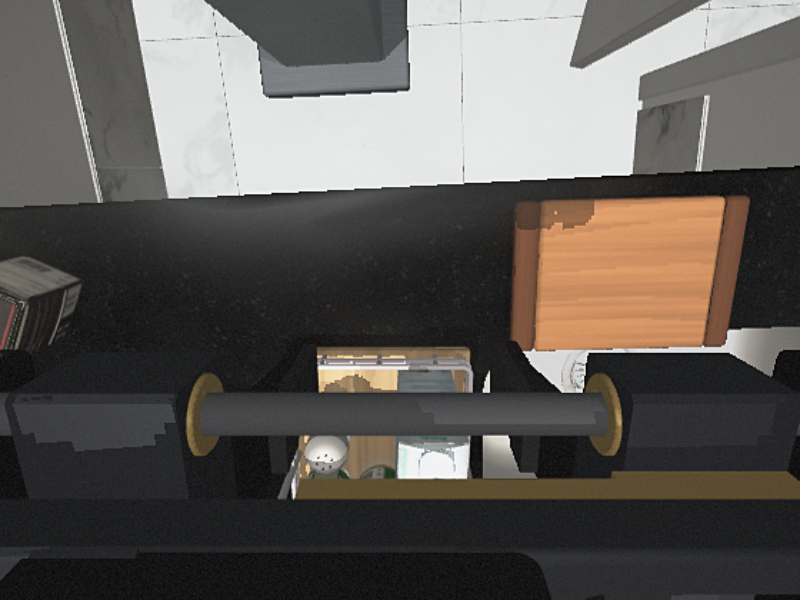

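The wrist view shows the rail (317–470, 360), the carton top at (433,460), the shaker head at (327,455), and the chopping board at (630,275).

```bash
python3 - <<'E'
from h import *
d=np.load("w1.npz"); c,P=d["c"],d["P"]
def sel(b,z0,z1):
    x0,y0,x1,y1=[int(k*.7) for k in b]; p=P[y0:y1,x0:x1].reshape(-1,3); return p[(p[:,2]>z0)&(p[:,2]<z1)]
def rect(t,p):
    r=cv2.minAreaRect(p[:,:2].astype(np.float32)); print(t,len(p),"z",np.percentile(p[:,2],[5,50,95]).round(1),"c",np.round(r[0],1),np.round(r[1],1),round(r[2],2),"xy pct",np.percentile(p[:,:2],[1,99],axis=0).round(1).tolist())
rect("board",sel((505,180,760,355),10,22))
rect("rail",sel((310,335,475,375),46,58))
rect("lowboard",sel((310,335,475,375),18,30))
rect("carton top",sel((385,435,475,482),140,170))
rect("carton front",sel((385,365,475,482),60,140))
rect("shaker top",sel((290,430,355,480),95,120))
p=sel((310,335,475,375),48,56); print("rail fit",np.polyfit(p[:,1],p[:,0],1))
p=sel((310,335,475,375),18,30); e=[]
for y in np.arange(45,200,10):
    q=p[abs(p[:,1]-y)<5]
    if len(q)>3:e.append((y,np.percentile(q[:,0],2)))
e=np.array(e);print(np.polyfit(e[:,0],e[:,1],1),e.round(1).tolist())
# refined: scene upper board, carton sides
for n in("scene","side"):
    d2=np.load(n+".npz");P2=d2["P"];k=d2["c"].astype(int)
    q=P2.reshape(-1,3);kk=k.reshape(-1,3)
    m=(q[:,2]>60)&(q[:,2]<145)&(q[:,0]>500)&(q[:,0]<560)&(q[:,1]>130)&(q[:,1]<215); f=q[m]
    print(n,"front carton",len(f),np.percentile(f,[2,10,50,90,98],axis=0).round(1).tolist())
    m=(q[:,2]>80)&(q[:,2]<112)&(q[:,0]>500)&(q[:,0]<600)&(q[:,1]>50)&(q[:,1]<118); f=q[m]
    if len(f):print("shaker",len(f),np.percentile(f,[2,50,98],axis=0).round(1).tolist())
E
```

```text
board 16503 z [14.3 16.2 17.6] c [453.3 349.7] [201.4 139.4] 88.72 xy pct [[384.6, 251.0], [520.4, 447.2]]
rail 467 z [48.3 51.8 53.2] c [516.4 140.5] [134.9  10.8] 86.55 xy pct [[508.8, 74.8], [523.3, 205.3]]
lowboard 975 z [20.1 24.9 26.6] c [520.5 138.3] [141.1  24.2] 87.04 xy pct [[505.8, 69.1], [533.8, 207.3]]
carton top 1488 z [145.6 154.4 161.3] c [537.  166.1] [47.9 28.2] 86.41 xy pct [[522.4, 142.5], [549.5, 189.4]]
carton front 408 z [ 61.3  72.2 129.3] c [571.  169.1] [105.8  54.1] 8.41 xy pct [[521.2, 140.1], [617.4, 201.5]]
shaker top 694 z [101.5 110.7 114.4] c [559.7  84.2] [33.7 30.4] 85.75 xy pct [[545.6, 68.7], [572.8, 100.6]]
rail fit [6.02549047e-02 5.05276564e+02]
[5.06494007e-02 5.01789848e+02] [[65.0, 505.4], [75.0, 505.5], [85.0, 506.0], [95.0, 506.6], [105.0, 507.1], [115.0, 507.5], [125.0, 508.2], [135.0, 508.6], [145.0, 508.9], [155.0, 509.5], [165.0, 510.2], [175.0, 510.9], [185.0, 511.0], [195.0, 511.8]]
scene front carton 578 [[519.9, 137.0, 62.2], [521.3, 138.5, 69.4], [524.6, 151.7, 104.0], [549.0, 181.2, 137.6], [557.3, 187.1, 144.0]]
shaker 138 [[542.9, 65.0, 80.2], [549.7, 76.1, 98.8], [567.9, 95.1, 111.0]]
side front carton 580 [[517.6, 136.0, 61.5], [519.8, 141.1, 69.5], [523.3, 161.7, 103.5], [527.6, 182.1, 136.1], [549.2, 186.0, 143.0]]
shaker 146 [[541.8, 63.7, 80.3], [548.4, 80.5, 96.3], [561.6, 95.7, 111.4]]
```

```bash
python3 - <<'E'
from h import *
delta([535,165,190],87)
E
```

```text
shift [-0.1145  0.0184  0.0705] turn [-0.     -0.      0.0005]
```

>>> step_arm([
  [[-0.02,0.018,0.02],[0,0,0],0.5],
  [[-0.05,0.018,0.04],[0,0,0],0.5],
  [[-0.08,0.018,0.06],[0,0,0],0.5],
  [[-0.1,0.018,0.07],[0,0,0],0.5],
  [[-0.1145,0.018,0.07],[0,0,0],0.5],
  [[-0.1145,0.018,0.07],[0,0,0],0.5],
  [[-0.1145,0.018,0.07],[0,0,0],0.5],
  [[-0.1145,0.018,0.07],[0,0,0],0.5],
  [[-0.1145,0.018,0.07],[0,0,0],0.5],
  [[-0.1145,0.018,0.07],[0,0,0],0.5],
])

```text
time_s: 2.65
tcp_pos: [534.6, 164.7, 191.3]
orientation: [0.0, 0.025, 1.0, 0.001]
wrist_force: [-0.6, -0.8, 0.3]
finger_gap: 65.4
gripper_force: 0.0
```

```bash
python3 - <<'E'
from h import *
st(); delta([535,165,120],87); c,P=cloud("wrist"); np.savez("w2.npz",c=c,P=P)
cv2.imwrite("pics/w2.png",cv2.resize(c[...,::-1],(800,600)))
E
```

```text
2.65 [534.6 164.7 191.3] yaw 87.09 gap 65.4 [-0.6 -0.8  0.3] 0.0
shift [-0.0003  0.0002  0.0713] turn [0.0004 0.0002 0.0005]
```

View pics/w2.png

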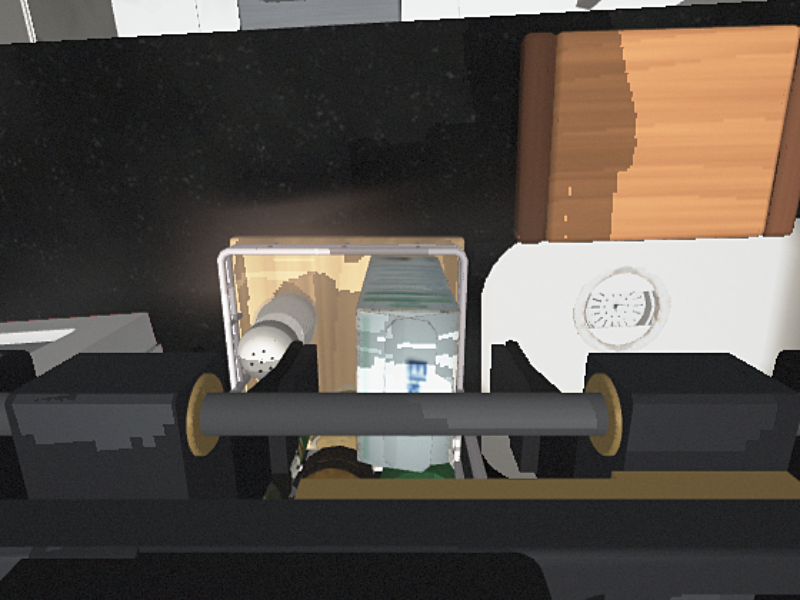

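Carton top (357–460, 310–470) is centred between the fingers (318, 490), and the shaker (270,350) is clear. I'm descending.

>>> step_arm([
  [[0,0,0.015],[0,0,0],0.5],
  [[0,0,0.035],[0,0,0],0.5],
  [[0,0,0.055],[0,0,0],0.5],
  [[0,0,0.068],[0,0,0],0.5],
  [[0,0,0.072],[0,0,0],0.5],
  [[0,0,0.072],[0,0,0],0.5],
  [[0,0,0.072],[0,0,0],0.5],
  [[0,0,0.072],[0,0,0],0.4],
  [[0,0,0.072],[0,0,0],0.3],
  [[0,0,0.072],[0,0,0],0.2],
], newtons=20)

```text
time_s: 3.53
tcp_pos: [535.7, 164.5, 119.6]
orientation: [0.001, 0.026, 1.0, 0.0]
wrist_force: [0.8, -1.1, -0.3]
finger_gap: 56.1
gripper_force: 0.0
```

>>> step_arm([
  [[0,0,0],[0,0,0],0],
  [[0,0,0],[0,0,0],-0.3],
  [[0,0,0],[0,0,0],-0.3],
  [[0,0,0],[0,0,0],-0.3],
  [[0,0,0],[0,0,0],-0.3],
  [[0,0,0],[0,0,0],-0.3],
  [[0,0,0],[0,0,0],-0.3],
  [[0,0,0],[0,0,0],-0.3],
  [[0,0,0],[0,0,0],-0.3],
  [[0,0,0],[0,0,0],-0.3],
], newtons=20)

```text
time_s: 4.37
tcp_pos: [535.5, 164.6, 119.2]
orientation: [0.0, 0.026, 1.0, 0.0]
wrist_force: [-0.6, 1.6, 5.2]
finger_gap: 51.3
gripper_force: 19.9
```

>>> step_arm([
  [[0,0,0],[0,0,0],-0.3],
  [[0,0,0],[0,0,0],-0.3],
  [[0,0,0],[0,0,0],-0.3],
  [[0,0,-0.006],[0,0,0],-0.3],
  [[0,0,-0.012],[0,0,0],-0.3],
  [[0,0,-0.019],[0,0,0],-0.3],
  [[0,0,-0.026],[0,0,0],-0.3],
  [[0,0,-0.032],[0,0,0],-0.3],
  [[0,0,-0.036],[0,0,0],-0.3],
  [[0,0,-0.036],[0,0,0],-0.3],
], newtons=40)

```text
time_s: 5.2
tcp_pos: [535.8, 164.4, 155.8]
orientation: [0.001, 0.026, 1.0, 0.0]
wrist_force: [0.4, 0.4, -3.0]
finger_gap: 50.9
gripper_force: 39.8
```

```bash
python3 - <<'E'
from h import *
st(); c,P=cloud("wrist"); np.savez("w3.npz",c=c,P=P); c2,P2=cloud("side"); c3,P3=cloud("scene")
o=np.zeros((600,800,3),np.uint8); o[:300,:400]=cv2.resize(c[...,::-1],(400,300)); o[:300,400:]=cv2.resize(c3[120:240,210:370,::-1],(400,300)); o[300:,:400]=cv2.resize(c2[150:270,180:340,::-1],(400,300)); cv2.imwrite("pics/lift.png",o)
E
```

```text
5.2 [535.8 164.4 155.8] yaw 87.04 gap 50.9 [ 0.4  0.4 -3. ] 39.8
```

View pics/lift.png

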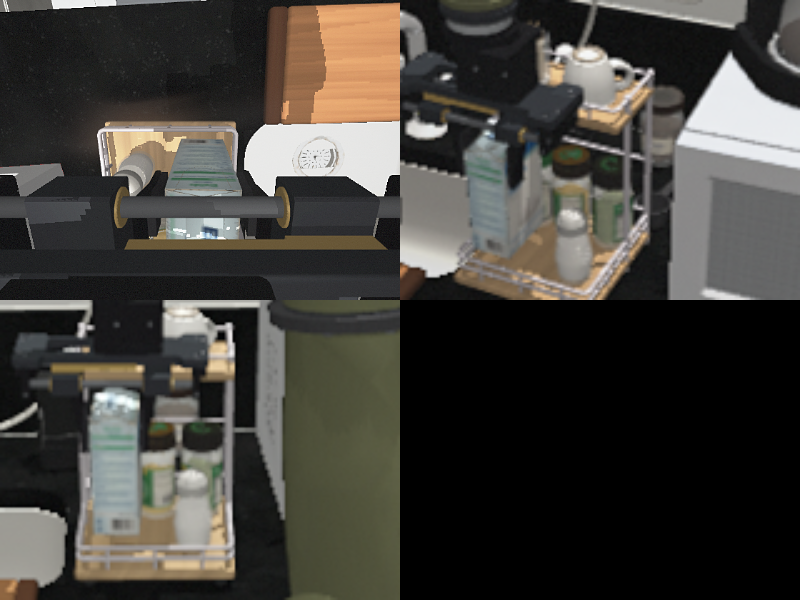

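Lifted upright, with the foot clear of the rail (side view foot at y≈533, rail 545). Now I'm drawing it forward.

>>> step_arm([
  [[0,0,-0.001],[0,0,0],-0.3],
  [[0.006,0,-0.002],[0,0,0],-0.3],
  [[0.018,0,-0.002],[0,0,0],-0.3],
  [[0.032,0,-0.002],[0,0,0],-0.3],
  [[0.048,0,-0.002],[0,0,0],-0.3],
  [[0.065,0,-0.002],[0,0,0],-0.3],
  [[0.082,0,-0.002],[0,0,0],-0.3],
  [[0.1,0,-0.002],[0,0,0],-0.3],
  [[0.115,0,-0.002],[0,0,0],-0.3],
  [[0.122,0,-0.002],[0,0,0],-0.3],
])

```text
time_s: 6.18
tcp_pos: [410.9, 170.6, 156.3]
orientation: [-0.001, 0.025, 1.0, 0.0]
wrist_force: [-0.5, 0.4, -2.2]
finger_gap: 51.0
gripper_force: 39.8
```

```bash
python3 - <<'E'
from h import *
st(); delta([426,350,146],87)
E
```

```text
6.1833 [410.9 170.6 156.3] yaw 87.12 gap 51.0 [-0.5  0.4 -2.2] 39.8
shift [-0.006   0.1799  0.0103] turn [ 0.     -0.0005  0.0006]
```

>>> step_arm([
  [[0,0.01,0],[0,0,0],-0.3],
  [[0,0.03,0],[0,0,0],-0.3],
  [[-0.001,0.055,0.003],[0,0,0],-0.3],
  [[-0.002,0.08,0.005],[0,0,0],-0.3],
  [[-0.003,0.105,0.008],[0,0,0],-0.3],
  [[-0.004,0.13,0.01],[0,0,0],-0.3],
  [[-0.005,0.152,0.012],[0,0,0],-0.3],
  [[-0.006,0.17,0.014],[0,0,0],-0.3],
  [[-0.006,0.18,0.016],[0,0,0],-0.3],
  [[-0.006,0.18,0.018],[0,0,0],-0.3],
])

```text
time_s: 7.02
tcp_pos: [428.3, 353.0, 138.0]
orientation: [0.0, 0.024, 1.0, 0.0]
wrist_force: [-1.2, 0.5, -1.9]
finger_gap: 50.8
gripper_force: 39.8
```

```bash
python3 - <<'E'
from h import *
st(); delta([426,350,110.5],87); c,P=cloud("wrist"); c3,P3=cloud("scene"); c2,P2=cloud("side")
q=P2.reshape(-1,3); m=(q[:,0]>395)&(q[:,0]<450)&(q[:,1]>310)&(q[:,1]<390)&(q[:,2]>20)&(q[:,2]<130); f=q[m]
for a in range(20,130,10):
    g=f[abs(f[:,2]-a)<5]
    if len(g): print(a,len(g),np.percentile(g[:,0],[10,50]).round(1),np.percentile(g[:,1],[3,97]).round(1))
o=np.zeros((600,800,3),np.uint8); o[:300,:400]=cv2.resize(c[...,::-1],(400,300)); o[:300,400:]=cv2.resize(c3[...,::-1],(400,300)); o[300:,:400]=cv2.resize(c2[200:320,80:240,::-1],(400,300)); cv2.imwrite("pics/over.png",o)
E
```

```text
7.0167 [428.3 353.  138. ] yaw 87.23 gap 50.8 [-1.2  0.5 -1.9] 39.8
shift [ 0.0021 -0.0031  0.0275] turn [0.0003 0.     0.0013]
20 32 [399.7 415. ] [312.9 383. ]
40 3 [420.2 420.5] [351.8 369.4]
50 76 [413.5 417.1] [320.6 366.9]
60 82 [413.1 415.9] [321.  368.3]
70 88 [412.4 416.1] [320.  367.5]
80 86 [413.1 416.4] [320.2 368.6]
90 87 [413.3 416.3] [319.9 368.6]
100 88 [413.1 416.3] [319.7 367.8]
110 88 [413.  416.3] [320.7 369. ]
120 96 [412.8 416.1] [320.  367.7]
```

View pics/over.png

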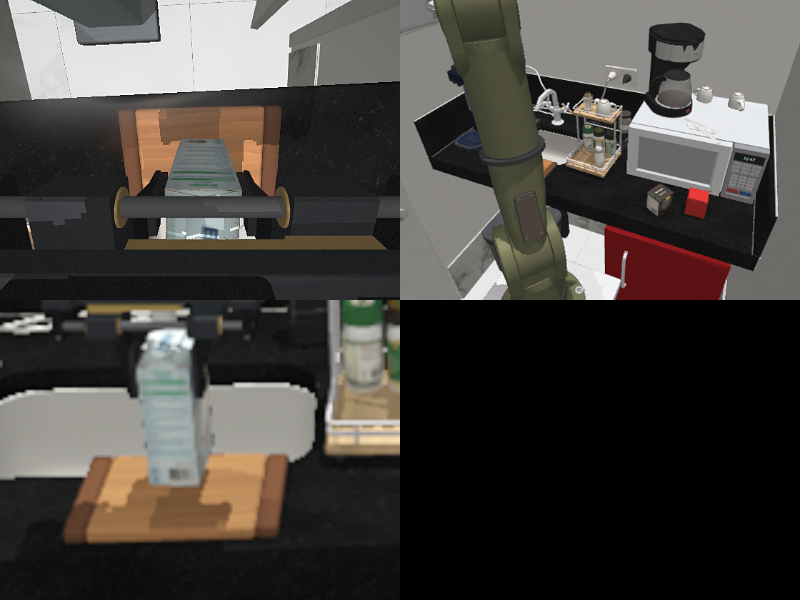

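The carton hangs plumb over the board (front face at x≈416 for every z), so I'm lowering it gently.

>>> step_arm([
  [[0.002,-0.001,0.006],[0,0,0],-0.3],
  [[0.002,-0.001,0.012],[0,0,0],-0.3],
  [[0.002,-0.001,0.017],[0,0,0],-0.3],
  [[0.002,-0.001,0.02],[0,0,0],-0.3],
  [[0.002,-0.001,0.022],[0,0,0],-0.3],
  [[0.002,-0.001,0.024],[0,0,0],-0.3],
  [[0.002,-0.001,0.0255],[0,0,0],-0.3],
  [[0.002,-0.001,0.0265],[0,0,0],-0.3],
  [[0.002,-0.001,0.0265],[0,0,0],-0.3],
  [[0.002,-0.001,0.0265],[0,0,0],-0.3],
])

```text
time_s: 8.0
tcp_pos: [426.6, 349.2, 112.2]
orientation: [0.0, 0.026, 1.0, 0.0]
wrist_force: [-0.3, 0.8, -2.4]
finger_gap: 51.3
gripper_force: 39.8
```

>>> step_arm([
  [[0,0,0.0005],[0,0,0],-0.3],
  [[0,0,0.001],[0,0,0],-0.3],
  [[0,0,0.0015],[0,0,0],-0.3],
  [[0,0,0.002],[0,0,0],-0.3],
  [[0,0,0.002],[0,0,0],-0.3],
  [[0,0,0.002],[0,0,0],-0.3],
  [[0,0,0.002],[0,0,0],-0.3],
  [[0,0,0.002],[0,0,0],-0.3],
  [[0,0,0.002],[0,0,0],-0.3],
  [[0,0,0.002],[0,0,0],-0.3],
])

```text
time_s: 8.83
tcp_pos: [426.5, 349.1, 110.3]
orientation: [0.0, 0.026, 1.0, 0.0]
wrist_force: [-1.6, -0.1, 0.4]
finger_gap: 51.3
gripper_force: 39.8
```

>>> step_arm([
  [[0,0,0.0005],[0,0,0],-0.3],
  [[0,0,0.0005],[0,0,0],0.2],
  [[0,0,0.0005],[0,0,0],0.3],
  [[0,0,0.0005],[0,0,0],0.4],
  [[0,0,0.0005],[0,0,0],0.6],
  [[0,0,0.0005],[0,0,0],0.6],
  [[0,0,0.0005],[0,0,0],0.6],
  [[0,0,0.0005],[0,0,0],0.6],
  [[0,0,0.0005],[0,0,0],0.6],
  [[0,0,0.0005],[0,0,0],0.6],
])

```text
time_s: 9.67
tcp_pos: [426.5, 349.1, 109.5]
orientation: [0.0, 0.026, 1.0, 0.0]
wrist_force: [0.1, 0.0, -0.1]
finger_gap: 69.3
gripper_force: 0.0
```

>>> step_arm([
  [[0,0,-0.01],[0,0,0],0.6],
  [[0,0,-0.02],[0,0,0],0.6],
  [[0,0,-0.04],[0,0,0],0.6],
  [[0,0,-0.06],[0,0,0],0.6],
  [[0,0,-0.08],[0,0,0],0.6],
  [[0,0,-0.1],[0,0,0],0.6],
  [[0,0,-0.12],[0,0,0],0.8],
  [[0,0,-0.14],[0,0,0],1],
  [[0,0,-0.14],[0,0,0],1],
  [[0,0,-0.14],[0,0,0],1],
])

```text
time_s: 10.5
tcp_pos: [427.3, 349.7, 251.9]
orientation: [0.001, 0.026, 1.0, 0.002]
wrist_force: [0.0, -0.7, -0.3]
finger_gap: 85.2
gripper_force: 0.0
```

```bash
python3 - <<'E'
from h import *
st(); delta([440,-100,240],60.3)
c,P=cloud("scene"); q=P.reshape(-1,3)
m=(q[:,2]>71)&(q[:,2]<82)&(q[:,0]>390)&(q[:,0]<510)&(q[:,1]<-120)&(q[:,1]>-245)
print(cv2.minAreaRect(q[m,:2].astype(np.float32)))
c,P=cloud("side"); q=P.reshape(-1,3); f=q[(q[:,0]>395)&(q[:,0]<450)&(q[:,1]>310)&(q[:,1]<390)]
for a in(50,80,110): g=f[abs(f[:,2]-a)<10]; print(a,len(g),np.median(g,0).round(1))
E
```

```text
10.5 [427.3 349.7 251.9] yaw 87.04 gap 85.2 [ 0.  -0.7 -0.3] 0.0
shift [-0.0359 -0.4485  0.0106] turn [0.0012 0.0007 0.1486]
((448.2998046875, -187.27932739257812), (56.70457077026367, 66.27861785888672), 61.97412109375)
50 176 [414.3 342.7  50. ]
80 173 [414.2 342.5  79.9]
110 183 [414.9 342.8 109.6]
```

The carton stands upright and is released. Next is the box.

>>> step_arm([
  [[-0.033,-0.449,0.01],[0,0,0.148],1],
  [[-0.033,-0.449,0.01],[0,0,0.148],1],
  [[-0.033,-0.449,0.01],[0,0,0.148],1],
  [[-0.033,-0.449,0.01],[0,0,0.148],1],
  [[-0.033,-0.449,0.01],[0,0,0.148],1],
  [[-0.033,-0.449,0.01],[0,0,0.148],1],
  [[-0.033,-0.449,0.01],[0,0,0.148],1],
  [[-0.033,-0.449,0.01],[0,0,0.148],1],
  [[-0.033,-0.449,0.01],[0,0,0.148],1],
  [[-0.033,-0.449,0.01],[0,0,0.148],1],
])

```text
time_s: 11.43
tcp_pos: [434.4, -69.3, 239.3]
orientation: [-0.001, 0.255, 0.967, 0.0]
wrist_force: [2.1, -0.6, -1.0]
finger_gap: 87.0
gripper_force: 0.0
```

```bash
python3 - <<'E'
from h import *
st(); delta([432,-178,200],61)
E
```

```text
11.4333 [434.4 -69.3 239.3] yaw 60.41 gap 87.0 [ 2.1 -0.6 -1. ] 0.0
shift [-0.0516 -0.0957  0.0393] turn [-0.0001 -0.0004 -0.0033]
```

>>> step_arm([
  [[-0.05,-0.094,0.039],[0,0,-0.003],1],
  [[-0.05,-0.094,0.039],[0,0,-0.003],1],
  [[-0.05,-0.094,0.039],[0,0,-0.003],1],
  [[-0.05,-0.094,0.039],[0,0,-0.003],1],
  [[-0.05,-0.094,0.039],[0,0,-0.003],1],
  [[-0.05,-0.094,0.039],[0,0,-0.003],1],
  [[-0.05,-0.094,0.039],[0,0,-0.003],1],
  [[-0.05,-0.094,0.039],[0,0,-0.003],1],
  [[-0.05,-0.094,0.039],[0,0,-0.003],1],
  [[-0.05,-0.094,0.039],[0,0,-0.003],1],
])

```text
time_s: 12.27
tcp_pos: [432.9, -173.1, 201.5]
orientation: [0.0, 0.25, 0.968, 0.0]
wrist_force: [-0.4, 0.4, 0.7]
finger_gap: 87.2
gripper_force: 0.0
```

```bash
python3 - <<'E'
from h import *
st(); c,P=cloud("wrist"); q=P.reshape(-1,3)
m=(q[:,2]>68)&(q[:,2]<82)&(q[:,0]>380)&(q[:,0]<520)&(q[:,1]<-120)&(q[:,1]>-245)
print(m.sum(),cv2.minAreaRect(q[m,:2].astype(np.float32)))
cv2.imwrite("pics/w4.png",cv2.resize(c[...,::-1],(800,600)))
E
```

```text
12.2667 [ 432.9 -173.1  201.5] yaw 61.03 gap 87.2 [-0.4  0.4  0.7] 0.0
3987 ((448.3364562988281, -185.33950805664062), (56.5752067565918, 64.19420623779297), 61.690433502197266)
```

View pics/w4.png

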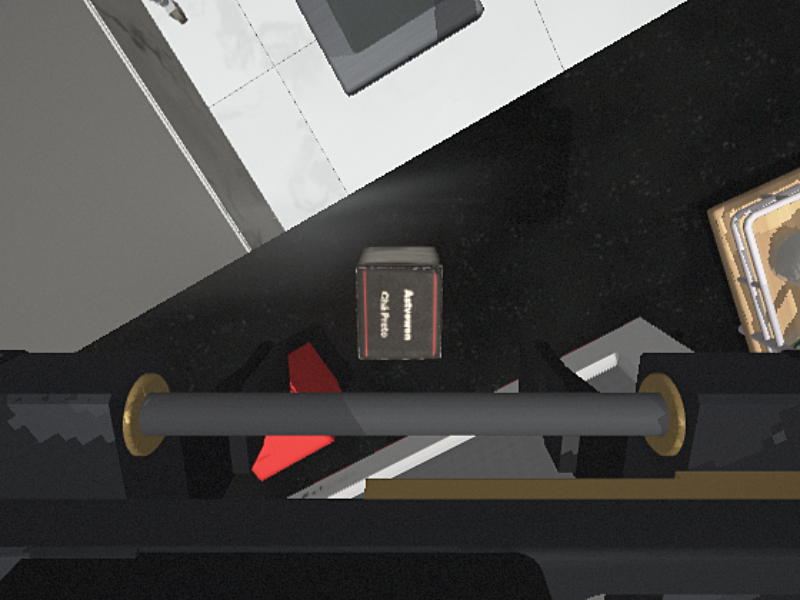

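The wrist view shows the dark box (357–440, 265–360) square to the fingers. The red one (310,410) is well off to the side.

```bash
python3 - <<'E'
from h import *
delta([432.5,-177.7,42],61.5)
E
```

```text
shift [-0.0018 -0.0041  0.1595] turn [ 0.0001  0.0001 -0.0027]
```

>>> step_arm([
  [[-0.002,-0.004,0.02],[0,0,-0.003],1],
  [[-0.002,-0.004,0.05],[0,0,-0.003],1],
  [[-0.002,-0.004,0.08],[0,0,-0.003],1],
  [[-0.002,-0.004,0.11],[0,0,-0.003],1],
  [[-0.002,-0.004,0.135],[0,0,-0.003],1],
  [[-0.002,-0.004,0.152],[0,0,-0.003],1],
  [[-0.002,-0.004,0.16],[0,0,-0.003],1],
  [[-0.002,-0.004,0.16],[0,0,-0.003],1],
  [[-0.002,-0.004,0.16],[0,0,-0.003],0.7],
  [[-0.002,-0.004,0.16],[0,0,-0.003],0.5],
], newtons=15)

```text
time_s: 13.15
tcp_pos: [433.6, -178.6, 42.5]
orientation: [0.001, 0.246, 0.969, 0.0]
wrist_force: [-0.5, 0.3, 0.6]
finger_gap: 80.4
gripper_force: 0.0
```

>>> step_arm([
  [[0,0,0],[0,0,0],0.3],
  [[0,0,0],[0,0,0],0.1],
  [[0,0,0],[0,0,0],0.1],
  [[0,0,0],[0,0,0],0],
  [[0,0,0],[0,0,0],0],
  [[0,0,0],[0,0,0],0],
  [[0,0,0],[0,0,0],0],
  [[0,0,0],[0,0,0],0],
  [[0,0,0],[0,0,0],0],
  [[0,0,0],[0,0,0],0],
], newtons=20)

```text
time_s: 13.98
tcp_pos: [433.1, -178.2, 42.0]
orientation: [0.0, 0.246, 0.969, 0.0]
wrist_force: [-0.8, 0.7, 6.2]
finger_gap: 59.9
gripper_force: 20.0
```

```bash
python3 - <<'E'
from h import *
st()
E
```

```text
13.9833 [ 433.1 -178.2   42. ] yaw 61.48 gap 59.9 [-0.8  0.7  6.2] 20.0
```

>>> step_arm([
  [[0,0,0],[0,0,0],0],
  [[0,0,0],[0,0,0],0],
  [[0,0,-0.005],[0,0,0],0],
  [[0,0,-0.015],[0,0,0],0],
  [[0,0,-0.03],[0,0,0],0],
  [[0,0,-0.05],[0,0,0],0],
  [[0,0,-0.07],[0,0,0],0],
  [[0,0,-0.085],[0,0,0],0],
  [[0,0,-0.09],[0,0,0],0],
  [[0,0,-0.09],[0,0,0],0],
], newtons=30)

```text
time_s: 14.82
tcp_pos: [433.4, -178.6, 132.7]
orientation: [0.002, 0.246, 0.969, 0.001]
wrist_force: [-0.5, -0.7, -1.2]
finger_gap: 60.2
gripper_force: 30.0
```

```bash
python3 - <<'E'
from h import *
st(); delta([440,-10,132],87.1); P=np.load("scene.npz")["P"]; q=P.reshape(-1,3)
for y in range(-300,60,40):
    m=(abs(q[:,1]-y)<20)&(q[:,2]>100)&(q[:,2]<260)&(q[:,0]>380); print(y,m.sum(),np.percentile(q[m,0],2).round(0) if m.any() else 0)
E
```

```text
14.8167 [ 433.4 -178.6  132.7] yaw 61.48 gap 60.2 [-0.5 -0.7 -1.2] 30.0
shift [0.0747 0.1513 0.0008] turn [ 0.0004  0.001  -0.1423]
-300 2058 563.0
-260 1903 562.0
-220 1779 561.0
-180 1398 560.0
-140 1179 559.0
-100 1145 559.0
-60 1222 556.0
-20 285 556.0
20 713 589.0
```

Microwave is at x≥556, so it's clear.

>>> step_arm([
  [[0.006,0.012,0],[0,0,-0.01],0],
  [[0.014,0.03,0],[0,0,-0.03],0],
  [[0.023,0.048,0],[0,0,-0.05],0],
  [[0.033,0.066,0],[0,0,-0.07],0],
  [[0.042,0.084,0],[0,0,-0.09],0],
  [[0.051,0.102,0],[0,0,-0.105],0],
  [[0.06,0.12,0],[0,0,-0.12],0],
  [[0.068,0.137,0],[0,0,-0.135],0],
  [[0.075,0.151,0],[0,0,-0.142],0],
  [[0.075,0.151,0],[0,0,-0.142],0],
])

```text
time_s: 15.65
tcp_pos: [438.7, -5.7, 131.1]
orientation: [-0.0, 0.022, 1.0, 0.0]
wrist_force: [-0.2, 0.8, -1.3]
finger_gap: 60.1
gripper_force: 30.0
```

```bash
python3 - <<'E'
from h import *
st(); delta([430,168,132],87.1)
E
```

```text
15.65 [438.7  -5.7 131.1] yaw 87.43 gap 60.1 [-0.2  0.8 -1.3] 30.0
shift [ 0.0165  0.1731 -0.0007] turn [ 0.0002 -0.0001  0.0019]
```

>>> step_arm([
  [[0.001,0.012,0],[0,0,0],0],
  [[0.003,0.03,0],[0,0,0.001],0],
  [[0.005,0.052,0],[0,0,0.002],0],
  [[0.007,0.075,0],[0,0,0.002],0],
  [[0.009,0.1,0],[0,0,0.002],0],
  [[0.012,0.125,0],[0,0,0.002],0],
  [[0.014,0.148,0],[0,0,0.002],0],
  [[0.015,0.165,0],[0,0,0.002],0],
  [[0.016,0.17,0],[0,0,0.002],0],
  [[0.016,0.17,0],[0,0,0.002],0],
])

```text
time_s: 16.48
tcp_pos: [431.3, 161.4, 131.1]
orientation: [-0.0, 0.028, 1.0, -0.0]
wrist_force: [0.2, -0.1, -1.8]
finger_gap: 59.9
gripper_force: 30.0
```

```bash
python3 - <<'E'
from h import *
st(); delta([538.5,164,112],87.1)
c,P=cloud("wrist"); np.savez("w5.npz",c=c,P=P); q=P.reshape(-1,3)
for t,z0,z1,x0,x1 in(("rail",46,57,500,530),("box front",70,125,400,430)):
    m=(q[:,2]>z0)&(q[:,2]<z1)&(q[:,0]>x0)&(q[:,0]<x1)&(q[:,1]>60)&(q[:,1]<230); f=q[m]
    print(t,len(f),np.percentile(f,[2,50,98],axis=0).round(1).tolist() if len(f) else 0)
    if t=="rail": print(np.polyval(np.polyfit(f[:,1],f[:,0],1),165))
E
```

```text
16.4833 [431.3 161.4 131.1] yaw 86.79 gap 59.9 [ 0.2 -0.1 -1.8] 30.0
shift [-0.1069  0.0086  0.0191] turn [-0.0003 -0.0001 -0.0017]
rail 45 [[509.4, 99.8, 49.9], [511.2, 102.6, 51.8], [513.6, 105.8, 53.2]]
518.7509422410101
box front 1464 [[414.7, 135.5, 92.6], [415.7, 162.6, 110.9], [418.4, 188.6, 124.6]]
```

>>> step_arm([
  [[-0.005,0.002,0.003],[0,0,-0.001],0],
  [[-0.015,0.004,0.006],[0,0,-0.002],0],
  [[-0.03,0.006,0.01],[0,0,-0.002],0],
  [[-0.045,0.008,0.014],[0,0,-0.002],0],
  [[-0.06,0.008,0.018],[0,0,-0.002],0],
  [[-0.075,0.008,0.019],[0,0,-0.002],0],
  [[-0.09,0.008,0.019],[0,0,-0.002],0],
  [[-0.102,0.008,0.019],[0,0,-0.002],0],
  [[-0.107,0.008,0.019],[0,0,-0.002],0],
  [[-0.107,0.008,0.019],[0,0,-0.002],0],
])

```text
time_s: 17.37
tcp_pos: [540.0, 160.7, 112.1]
orientation: [0.0, 0.027, 1.0, -0.001]
wrist_force: [-0.4, -0.8, -1.2]
finger_gap: 60.1
gripper_force: 30.0
```

```bash
python3 - <<'E'
from h import *
st(); delta([538.5,164,70],87.1)
c,P=cloud("wrist"); q=P.reshape(-1,3)
m=(q[:,2]>46)&(q[:,2]<57)&(q[:,0]>500)&(q[:,0]<530)&(q[:,1]>60)&(q[:,1]<200); f=q[m]; print(len(f)); pf=np.polyfit(f[:,1],f[:,0],1); print(pf,np.polyval(pf,165),np.percentile(f,[2,98],axis=0).round(1).tolist())
m=(q[:,2]>70)&(q[:,2]<110)&(q[:,0]>510)&(q[:,0]<530)&(q[:,1]>120)&(q[:,1]<220); f=q[m]; print(len(f),np.percentile(f,[2,50,98],axis=0).round(1).tolist())
c2,P2=cloud("side")
o=np.zeros((600,800,3),np.uint8); o[:,:]=cv2.resize(c[...,::-1],(800,600)); o[300:,400:]=cv2.resize(c2[150:270,180:340,::-1],(400,300)); cv2.imwrite("pics/in.png",o)
E
```

```text
17.3667 [540.  160.7 112.1] yaw 86.88 gap 60.1 [-0.4 -0.8 -1.2] 30.0
shift [0.0017 0.0033 0.0421] turn [-0.0004  0.0002 -0.0012]
1405
[5.41021503e-02 5.06205671e+02] 515.132525477971 [[508.4, 63.0, 49.9], [518.3, 197.1, 53.5]]
1704 [[523.3, 134.7, 73.5], [524.3, 161.3, 94.7], [527.0, 187.8, 109.5]]
```

View pics/in.png

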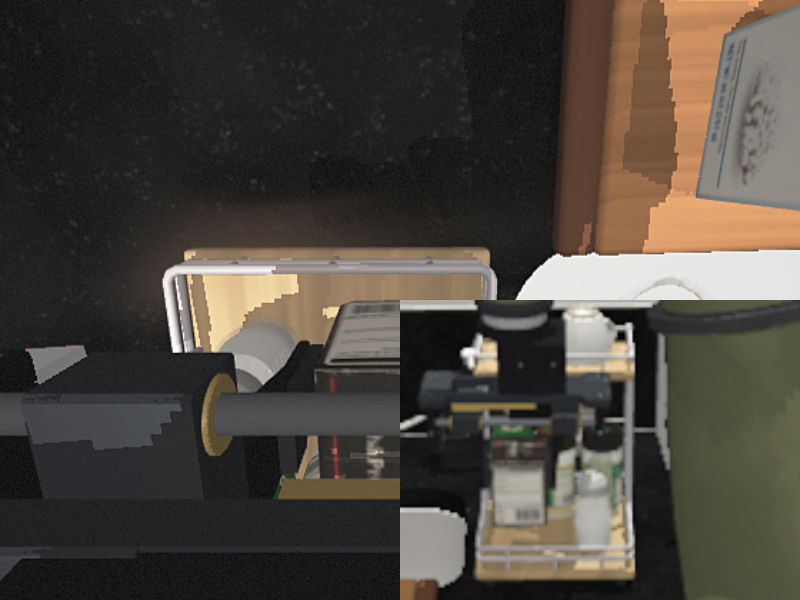

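The box is upright behind the rail (front x≈524, rail inner face ≈518), and the right finger is clear of the shaker at (260,350). Lowering now.

>>> step_arm([
  [[0.001,0.003,0.005],[0,0,0],0],
  [[0.001,0.003,0.012],[0,0,0],0],
  [[0.001,0.003,0.019],[0,0,0],0],
  [[0.001,0.003,0.026],[0,0,0],0],
  [[0.001,0.003,0.032],[0,0,0],0],
  [[0.001,0.003,0.037],[0,0,0],0],
  [[0.001,0.003,0.04],[0,0,0],0],
  [[0.001,0.003,0.042],[0,0,0],0],
  [[0.001,0.003,0.0425],[0,0,0],0],
  [[0.001,0.003,0.0425],[0,0,0],0],
])

```text
time_s: 18.3
tcp_pos: [538.0, 165.6, 69.8]
orientation: [0.0, 0.026, 1.0, 0.0]
wrist_force: [0.1, 0.8, -0.3]
finger_gap: 59.7
gripper_force: 30.0
```

>>> step_arm([
  [[0,0,0.0005],[0,0,0],0],
  [[0,0,0.001],[0,0,0],0],
  [[0,0,0.0015],[0,0,0],0],
  [[0,0,0.002],[0,0,0],0],
  [[0,0,0.002],[0,0,0],0],
  [[0,0,0.002],[0,0,0],0],
  [[0,0,0.002],[0,0,0],0],
  [[0,0,0.002],[0,0,0],0],
  [[0,0,0.002],[0,0,0],0],
  [[0,0,0.002],[0,0,0],0],
])

```text
time_s: 19.13
tcp_pos: [537.9, 165.6, 67.8]
orientation: [0.0, 0.026, 1.0, 0.0]
wrist_force: [0.1, -0.0, -1.2]
finger_gap: 60.3
gripper_force: 30.0
```

>>> step_arm([
  [[0,0,0.0005],[0,0,0],0],
  [[0,0,0.001],[0,0,0],0],
  [[0,0,0.001],[0,0,0],0],
  [[0,0,0.001],[0,0,0],0],
  [[0,0,0.001],[0,0,0],0],
  [[0,0,0.001],[0,0,0],0],
  [[0,0,0.001],[0,0,0],0],
  [[0,0,0.001],[0,0,0],0],
  [[0,0,0.001],[0,0,0],0],
  [[0,0,0.001],[0,0,0],0],
])

```text
time_s: 19.97
tcp_pos: [537.9, 165.6, 67.0]
orientation: [-0.0, 0.026, 1.0, 0.0]
wrist_force: [-2.7, -0.3, 5.0]
finger_gap: 60.5
gripper_force: 30.0
```

Contact with the shelf (+5 N), so I'm opening.

>>> step_arm([
  [[0,0,0],[0,0,0],0.42],
  [[0,0,0],[0,0,0],0.45],
  [[0,0,0],[0,0,0],0.5],
  [[0,0,0],[0,0,0],0.6],
  [[0,0,0],[0,0,0],0.6],
  [[0,0,0],[0,0,0],0.6],
  [[0,0,0],[0,0,0],0.6],
  [[0,0,0],[0,0,0],0.6],
  [[0,0,0],[0,0,0],0.6],
  [[0,0,0],[0,0,0],0.6],
])

```text
time_s: 20.8
tcp_pos: [537.9, 165.7, 66.8]
orientation: [0.0, 0.026, 1.0, 0.0]
wrist_force: [-0.3, 0.2, 0.5]
finger_gap: 69.4
gripper_force: 0.0
```

>>> step_arm([
  [[0,0,-0.005],[0,0,0],0.6],
  [[0,0,-0.015],[0,0,0],0.6],
  [[0,0,-0.03],[0,0,0],0.6],
  [[0,0,-0.045],[0,0,0],0.6],
  [[0,0,-0.06],[0,0,0],0.6],
  [[0.02,0,-0.07],[0,0,0],0.6],
  [[0.05,0,-0.08],[0,0,0],0.6],
  [[0.08,0,-0.08],[0,0,0],0.6],
  [[0.11,0,-0.08],[0,0,0],0.6],
  [[0.11,0,-0.08],[0,0,0],0.6],
])

```text
time_s: 21.63
tcp_pos: [423.2, 172.1, 147.3]
orientation: [-0.002, 0.024, 1.0, 0.001]
wrist_force: [0.4, 0.2, -0.9]
finger_gap: 69.7
gripper_force: 0.0
```

```bash
python3 - <<'E'
from h import *
st(); c,P=cloud("side"); c1,P1=cloud("scene")
q=P.reshape(-1,3)
for t,x0,x1,y0,y1,zs in(("carton",395,450,310,390,(40,80,120)),("box",510,550,130,200,(65,80,92))):
    for a in zs:
        g=q[(q[:,0]>x0)&(q[:,0]<x1)&(q[:,1]>y0)&(q[:,1]<y1)&(abs(q[:,2]-a)<6)]; print(t,a,len(g),np.median(g,0).round(1))
o=np.zeros((600,800,3),np.uint8); o[:300,:400]=cv2.resize(c[200:320,80:240,::-1],(400,300)); o[:300,400:]=cv2.resize(c[140:260,180:340,::-1],(400,300)); o[300:,:400]=cv2.resize(c1[120:240,210:370,::-1],(400,300)); cv2.imwrite("pics/end.png",o)
E
```

```text
21.6333 [423.2 172.1 147.3] yaw 87.23 gap 69.7 [ 0.4  0.2 -0.9] 0.0
carton 40 100 [414.2 343.   39.7]
carton 80 101 [413.7 342.2  80.1]
carton 120 111 [414.8 343.5 120.3]
box 65 91 [522.8 160.3  64.6]
box 80 89 [523.2 162.5  79.5]
box 92 98 [522.7 160.9  91.3]
```

View pics/end.png

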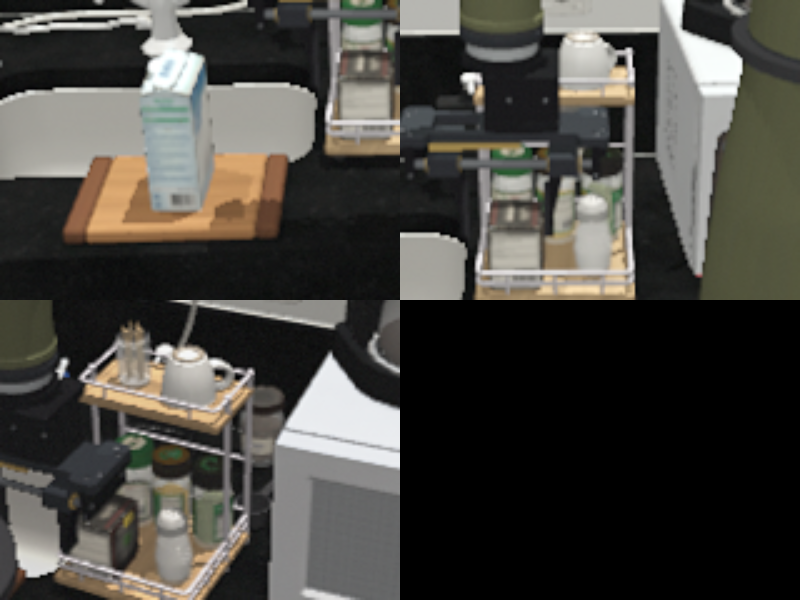

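The carton stands upright on the board (175,135), the box stands flat behind the rail (515,245), everything else is unmoved, and the gripper is clear.

>>> step_arm([
  [[0,0,-0.02],[0,0,0],0.6],
  [[0,0,-0.04],[0,0,0],0.6],
  [[0,0,-0.06],[0,0,0],0.6],
  [[0,0,-0.08],[0,0,0],0.6],
  [[0,0,-0.08],[0,0,0],0.6],
  [[0,0,-0.08],[0,0,0],0.6],
  [[0,0,-0.08],[0,0,0],0.6],
  [[0,0,-0.08],[0,0,0],0.6],
  [[0,0,-0.08],[0,0,0],0.6],
  [[0,0,-0.08],[0,0,0],0.6],
])

```text
time_s: 22.57
tcp_pos: [427.7, 171.0, 226.0]
orientation: [-0.001, 0.026, 1.0, -0.0]
wrist_force: [-0.5, -0.7, -0.2]
finger_gap: 69.2
gripper_force: 0.0
```

```bash
python3 -c "
from cell import *
print(sign_off())"
```

```text
the job is handed in; nothing more can be done
None
```

I handed the job in at about 23 s: the final images show the carton upright on the chopping board, the squat box flat on the lower shelf behind the rail, and nothing else on the rack visibly moved; `sign_off()` returned no verdict.

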